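# Set out the inking place for the next print

## Task

Set out the inking place, left and right as seen from the robot: stand the blue ink tin to the left of the glass inking slab and the red ink tin to its right, each level with the slab's middle and with a gap of about 3 cm between tin and slab. Stand the small yellow pot centrally on top of the red tin, and lay the lino block carved side up in the middle of the wooden board, its long side along the board's long side. Leave the green tin, the orange tape ring and the brass weight where they are.

Things in the scene. Friction and masses are not known exactly. Their poses are not given: they have to be found in the camera images.
- blue_tin: loose ink tin with a flat blue lid and a blue band, a cylinder 58 mm in diameter and 45 mm tall, about 200 g; origin: centre of the underside; z up.
- red_tin: loose ink tin with a flat red lid and a red band, a cylinder 58 mm in diameter and 45 mm tall, about 200 g; origin: centre of the underside; z up.
- pot: loose small pot with a flat yellow lid and band, a cylinder 44 mm in diameter and 38 mm tall, about 80 g; origin: centre of the underside; z up.
- block: loose lino printing block, light wood with a grey top carved with white lines; 50 mm along its x, 80 mm along its y, 28 mm tall, about 90 g; origin: centre of the underside; z up.
- slab: fixed glass inking slab, pale green glass in a dark steel rim, lying flat; 110 mm along its x, 130 mm along its y (x away from the robot, y to the robot's left, before a small yaw of its own), top 8 mm above the table. Its left edge is the one at +y. Origin: centre of the underside, at table height; z up. So a tin's centre belongs 124 mm from the slab's centre along the slab's +y (blue) or -y (red).
- board: fixed brown wooden board with a black line along each short edge, lying flat; 110 mm along its x, 130 mm along its y (x away from the robot, y to the robot's left, before a small yaw of its own), top 8 mm above the table. Origin: centre of the underside, at table height; z up.
- green_tin: bystander, not to be moved: loose ink tin with a flat green lid and a green band, a cylinder 58 mm in diameter and 45 mm tall, about 200 g; origin: centre of the underside; z up.
- tape: bystander, not to be moved: loose orange tape ring lying flat, 60 mm across, hole 38 mm, 24 mm tall; origin: centre of the underside; z up.
- weight: bystander, not to be moved: loose brass paperweight, 44 mm in diameter and 48 mm tall with a small knob; origin: centre of the underside; z up.

How it is judged:
By the outcome, as a careful person would: the job done as asked, in the order asked, and still so for the second after the job is handed in, with the robot touching nothing.
It also fails if it takes over 96 s, if anything falls off the work surface, if the arm or the gripper's body presses on something with over 40 N, if the wrist force passes 120 N, or if a joint passes its speed limit or range.

## Robot

A 6-joint arm with a two-finger parallel gripper is mounted at the origin on the work surface. World frame = base frame: x ahead of the robot, y to its left, z up, the work surface at z = 0. Lengths are in m, angles in rad, forces in N, time in s.
With the tool pointing down it reaches from about 0.3 to 0.875 m from the base axis. Payload 4.2 kg.
Tool frame: the origin (TCP) lies between the finger pads; the fingertips stand env.nose_length ahead of it and the grasp point (between the pads) lies 2 mm behind it (env.nose_length is the distance from the TCP to the fingertips, in m); x points along the fingers, z is the direction in which the jaws open and shut, and the axes are right-handed (so a half turn about x gives the same grasp; the last joint's range is limited). The gripper opens to 85 mm and grips with 20 to 120 N. Pads are 22 mm wide; open, the fingers measure 114 mm over their backs; the gripper's body (76 mm by 85 mm) begins 54 mm behind the grasp point. The pads swing forward as they close: fully open they stand 13 mm farther back than shut.
Start: joints at [1.243, 0.32, 1.565, -0, 1.257, -0.02], TCP at [0.174, 0.548, 0.248] pointing down, gripper open.
Joint ranges: [-3.11, 3.11], [-0.84, 2.01], [0.21, 2.61], [-1.34, 4.49], [0.05, 2.63], [-2.56, 2.56]. Speed limits (rad/s): [2.57, 2.57, 3.14, 3.14, 3.14, 3.14].

## Interface

Orientations are given as a unit quaternion [x, y, z, w].
In Python, from plant import env, vision gives the robot as it stands.
- The arm moves only by the tool drive_tool, never from a script. Its argument "rows" is a list of rows, each an object of numbers: "tx", "ty", "tz": the shift along the tool's x, y, z in mm; "spin": the turn about the tool's x in degrees; "claw": the finger opening in mm, from 0 to 85.4. In form: [{"tx": .., "ty": .., "tz": .., "spin": .., "claw": ..}, ...]. A call has 1 to 20 rows; each row shifts and turns the commanded pose from where the row before left it, along the tool's axes as they then stand; what a row does not reach is not made up. A row lasts 1/10 s, in which the tool goes at most 50 mm and 8.59 degrees, less where a joint would pass 70% of its speed; a pose out of reach is approached as far as the arm can. A call is refused whole if a number of a shift passes 50 or a number of a turn 8.59, either way. A call with a gripper value outside its range is refused whole. The fingers move at their own pace and stop on an object; "force" is the grip in N (left out, the last holds). Time passes only in rows, so rows that do not move let the fingers close. It gives the time, the measured TCP pose, the force and the opening at its end, in the units of the state.
- env.observe(): the state, without advancing time (a new reading comes with each control period).
- vision.snapshot(name): name is "scene" or "top"; returns a dict with "pixels" (420x560x3 uint8, red, green, blue), "range_z" (420x560 float32, m along the optical axis (not along the pixel's ray), 0 where there is no reading), "intrinsics" (3x3 intrinsics, pixels), "view" (4x4, takes a point from world to camera coordinates). Camera axes: x right, y down, z forward; pixel columns grow to the right and rows downward; lengths in m; the calibration is good to about 2 mm. A picture is of the moment at which its call begins.
- env.finish_job(): hands the job in, once; it reports no verdict.
The state is a dict: "time": time; "joints": joint angles; "joint_velocities": joint speeds; "tau": joint torques, N m; "position": TCP position; "ee_rot": TCP orientation; "contact_force": force on the tool from outside, world axes, zero at the start; "ft_torque": the same for the moment, N m; "gripper_width": finger opening in m.
Only numpy, scipy, OpenCV 4.12 (cv2) and the standard library are available. Lean on these libraries where they do the work, as an engineer would, in place of code of your own. Each camera call takes 0.05 s, during which the arm holds its last target. There are 200 camera calls.

## Working session

There is one attempt and no reset: what is moved stays moved. The work goes in short steps, Python scripts to look and compute and a tool call to move; the robot and the scene stay as the last step left them, time stands still between calls to the robot, and variables do not carry over. Pictures are saved under pics/ and viewed, about 12 in all and at most 16, crops included, and the job is handed in when it is done.

Besides the shell and the picture viewer there is one more tool, called after "Request:" as a command line: name --argument value ..., lists and objects as JSON in quotes. drive_tool: Moves the arm, as the interface text tells. Its arguments: {"type":"object","properties":{"rows":{"type":"array"},"force":{"type":"number"}},"required":["rows"]}

```bash
ls; mkdir -p pics; python3 - <<'E'
from plant import env, vision
import cv2
print(env.observe(), env.nose_length)
for n in("scene","top"):
    s=vision.snapshot(n); cv2.imwrite(f"pics/{n}0.png",s["pixels"][:,:,::-1]); print(s["intrinsics"],s["view"])
    import numpy as np; np.savez(f"{n}0.npz",**s)
E
```

```text
pics
{'time': 0.0, 'joints': array([ 1.24298064e+00,  3.20303434e-01,  1.56568574e+00,  1.36045713e-05,
        1.25738006e+00, -2.00219431e-02]), 'joint_velocities': array([-1.73104535e-04,  8.99834182e-05, -8.14058837e-04, -7.51486427e-04,
        2.38393720e-03,  4.07131869e-05]), 'tau': array([ 8.66528189e-04, -4.15524852e+01, -2.34158403e+01,  1.46036969e-04,
        8.27692595e-03,  7.03718129e-06]), 'position': array([0.17406475, 0.54755462, 0.24747299]), 'ee_rot': array([-0.41780104,  0.57125325,  0.41708736,  0.57021939]), 'contact_force': array([0.29688587, 0.26021003, 0.08775905]), 'ft_torque': array([0.00411803, 0.02088188, 0.02177225]), 'gripper_width': 0.08528740065933442} 0.017
[[521.27175294   0.         276.96100339]
 [  0.         521.27175294 204.33332147]
 [  0.           0.           1.        ]] [[-0.5879254   0.80885823 -0.00959626  0.24329691]
 [ 0.69759512  0.50097575 -0.51223466 -0.3572203 ]
 [-0.40951773 -0.30785007 -0.85879192  1.5691943 ]
 [ 0.          0.          0.          1.        ]]
[[458.11844802   0.         283.44775172]
 [  0.         458.11844802 210.61830313]
 [  0.           0.           1.        ]] [[ 8.61223498e-04 -9.99988772e-01  4.65974249e-03  4.05607133e-02]
 [-9.95563586e-01 -1.29581631e-03 -9.40822385e-02  4.98100075e-01]
 [ 9.40872204e-02 -4.55804410e-03 -9.95553524e-01  9.82848791e-01]
 [ 0.00000000e+00  0.00000000e+00  0.00000000e+00  1.00000000e+00]]
```

View pics/top0.png

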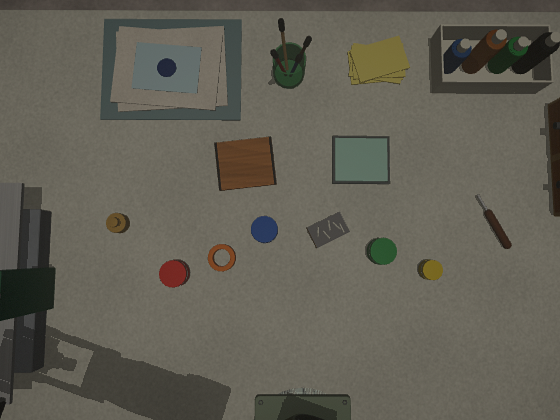

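View pics/scene0.png

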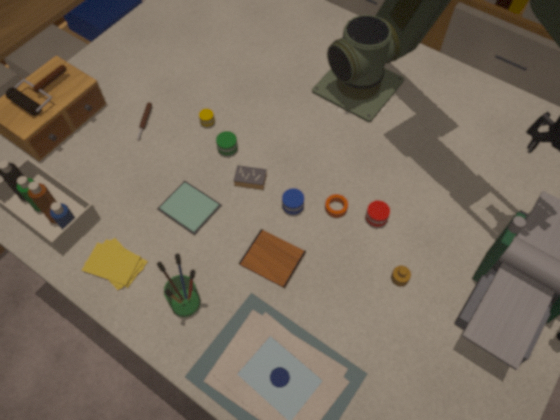

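The top view has +x up and +y to the left. In it, the blue tin is at (264,229), red (174,273), pot (432,270), block (328,230), slab (361,160) and board (245,163). The green tin is at (382,251), the tape ring at (222,258) and the weight at (117,223). The scene view shows the same layout from the far side. Next I'll measure positions.

```bash
cat > h.py <<'E'
import numpy as np, cv2
from scipy.spatial.transform import Rotation as R
def world(s,uv,z):
    """pixels -> world points on plane height z"""
    K,V=s["intrinsics"],s["view"]; uv=np.atleast_2d(uv).astype(float)
    d=np.c_[uv,np.ones(len(uv))]@np.linalg.inv(K).T@V[:3,:3]; c=-V[:3,:3].T@V[:3,3]
    return (c+d*((z-c[2])/d[:,2])[:,None])[:,:2]
def cloud(s):
    h,w=s["range_z"].shape; v,u=np.mgrid[:h,:w]; Z=s["range_z"][...,None]
    p=np.dstack([u,v,np.ones((h,w))])@np.linalg.inv(s["intrinsics"]).T*Z-s["view"][:3,3]
    return p@s["view"][:3,:3]
def px(s,p):
    q=s["view"]@np.r_[p,1]; q=s["intrinsics"]@q[:3]; return q[:2]/q[2]
def top(s,xy,h,r,dz=.006):
    """min-area rect and circle of the surface near height h within r of xy"""
    P=cloud(s); m=(np.abs(P[...,2]-h)<dz)&(np.hypot(P[...,0]-xy[0],P[...,1]-xy[1])<r)&(s["range_z"]>0)
    n,l,st,_=cv2.connectedComponentsWithStats(m.astype(np.uint8)); 
    if n<2: return None
    m=l==1+np.argmax(st[1:,4]); v,u=np.nonzero(m)
    q=world(s,np.c_[u,v],h); rc=cv2.minAreaRect((q*1e3).astype(np.float32))
    return len(u),q.mean(0).round(4),np.round(rc[0],1),np.round(rc[1],1),round(rc[2],1),round(float(np.median(P[m][:,2])),4)
E
python3 - <<'E'
from h import *
S={n:dict(np.load(n+"0.npz")) for n in("top","scene")}
px0=dict(blue=(264,229,.045,.05),red=(174,273,.045,.05),pot=(432,270,.038,.04),block=(328,230,.028,.06),green=(382,251,.045,.05),tape=(222,258,.024,.05),weight=(117,223,.048,.04),slab=(361,160,.008,.1),board=(245,163,.008,.1))
for k,(u,v,h,r) in px0.items():
    xy=world(S["top"],(u,v),h)[0]
    for n in S: print(k,n,xy.round(3),*top(S[n],xy,h,r,.004 if h<.01 else .006))
E
```

```text
blue top [0.456 0.083] 562 [0.4571 0.0829] [456.5  82.8] [55.7 55.7] 0.1 0.0454
blue scene [0.456 0.083] 357 [0.4616 0.0831] [461.1  82. ] [56.3 55.7] 35.7 0.0439
red top [0.363 0.273] 596 [0.3625 0.2763] [363.  276.2] [54.6 57.4] 0.0 0.0457
red scene [0.363 0.273] 376 [0.3672 0.2767] [366.6 276.7] [58.8 54.5] 31.0 0.0441
pot top [ 0.369 -0.277] 334 [ 0.3705 -0.2773] [ 370.5 -277.1] [40.4 43.2] 0.0 0.0381
pot scene [ 0.369 -0.277] 154 [ 0.3757 -0.2771] [ 376.4 -277.3] [47.9 39.5] 39.7 0.0372
block top [ 0.455 -0.056] 849 [ 0.4569 -0.0557] [457.  -55.9] [49.6 79.5] 26.5 0.0285
block scene [ 0.455 -0.056] 504 [ 0.4617 -0.0554] [461.9 -55.5] [54.1 80.6] 25.8 0.0272
green top [ 0.41  -0.169] 574 [ 0.4105 -0.1711] [ 409.9 -171.3] [55.6 55.4] 89.0 0.0455
green scene [ 0.41  -0.169] 298 [ 0.4156 -0.1706] [ 415.5 -170.8] [58.  57.4] 35.6 0.0439
tape top [0.394 0.175] 356 [0.3965 0.1767] [396.7 176.7] [56.2 56.6] 0.1 0.0246
tape scene [0.394 0.175] 237 [0.401  0.1774] [400.9 177.2] [60.  56.1] 33.3 0.0226
weight top [0.469 0.396] 87 [0.4717 0.4052] [471.9 404.9] [19.2 21.5] 0.1 0.0481
weight scene [0.469 0.396] 68 [0.4764 0.4057] [476.1 405.4] [19.2 22.3] 79.5 0.0472
slab top [ 0.614 -0.134] 2648 [ 0.6158 -0.1325] [ 614.7 -132.1] [109.9 132.2] 0.1 0.0079
slab scene [ 0.614 -0.134] 1551 [ 0.6218 -0.132 ] [ 621.3 -133.9] [134.2 115. ] 89.7 0.0072
board top [0.607 0.128] 2689 [0.6071 0.128 ] [608.2 127.9] [112.5 133.2] 6.8 0.0083
board scene [0.607 0.128] 1979 [0.6126 0.1288] [611.9 128.7] [111.6 132.7] 7.1 0.0075
```

```bash
cat >> h.py <<'E'
def edges(s,xy,h,r,yaw0,hx=.055,hy=.065):
    """fit centre+yaw of a rectangle by lines on its mask contour"""
    P=cloud(s); m=(np.abs(P[...,2]-h)<.004)&(np.hypot(P[...,0]-xy[0],P[...,1]-xy[1])<r)&(s["range_z"]>0)
    c=max(cv2.findContours(m.astype(np.uint8),0,cv2.CHAIN_APPROX_NONE)[0],key=len)[:,0]
    q=world(s,c,h); from scipy.optimize import least_squares
    def f(p):
        d=np.abs((q-p[:2])@np.array([[np.cos(p[2]),-np.sin(p[2])],[np.sin(p[2]),np.cos(p[2])]]))
        return np.maximum(d[:,0]-hx-p[3],d[:,1]-hy-p[3])*1e3
    p=least_squares(f,[*xy,yaw0,0],loss="soft_l1").x; return p[:2].round(4),np.degrees(p[2]).round(2),p[3].round(4)
def tool():
    from plant import env
    o=env.observe(); A=R.from_quat(o["ee_rot"]).as_matrix()
    print("t",round(o["time"],2),"pos",(o["position"]*1e3).round(1),"w",round(o["gripper_width"]*1e3,1),"F",o["contact_force"].round(1),"q",o["joints"].round(2))
    return o["position"],A
def go(p=None,jaw=None):
    """tool-frame shift (mm) to world p (m), spin to have tool z along jaw (deg), in the present tool frame"""
    t,A=tool()
    if p is not None: print("shift now",(A.T@(np.array(p)-t)*1e3).round(1))
    a=np.degrees(np.arctan2(A[1,2],A[0,2])); print("jaw yaw",a.round(2),"x-axis",A[:,0].round(3))
    if jaw is not None:
        d=(jaw-a+90)%180-90; print("spin (tool x)",round(-d,2))
        B=A@R.from_rotvec([np.radians(-d),0,0]).as_matrix()
        if p is not None: print("shift after spin",(B.T@(np.array(p)-t)*1e3).round(1))
E
python3 - <<'E'
from h import *
S={n:dict(np.load(n+"0.npz")) for n in("top","scene")}
for n in S: 
  print(n,edges(S[n],(.615,-.132),.008,.1,0),edges(S[n],(.608,.128),.008,.1,.12),edges(S[n],(.457,-.056),.028,.06,.45,.025,.04))
go((.4585,.0829,.15),0)
E
```

```text
top (array([ 0.6158, -0.1325]), np.float64(-0.02), np.float64(-0.0011)) (array([0.6073, 0.128 ]), np.float64(6.54), np.float64(-0.001)) (array([ 0.4568, -0.0558]), np.float64(26.54), np.float64(-0.0009))
scene (array([ 0.6209, -0.1328]), np.float64(-0.14), np.float64(-0.0026)) (array([0.6115, 0.1276]), np.float64(6.67), np.float64(-0.0011)) (array([ 0.4613, -0.0556]), np.float64(25.89), np.float64(-0.0011))
t 0.1 pos [174.1 547.6 247.6] w 85.3 F [ 0.2  0.2 -0.2] q [ 1.24  0.32  1.57  0.    1.26 -0.02]
shift now [  98.1 -411.9 -356.6]
jaw yaw 72.37 x-axis [-0.001 -0.001 -1.   ]
spin (tool x) 72.37
shift after spin [  98.1 -464.6  284.5]
```

Request:
drive_tool --rows '[{"spin":8.04},{"spin":8.04},{"spin":8.04},{"spin":8.04},{"spin":8.04},{"spin":8.04},{"spin":8.04},{"spin":8.04},{"spin":8.04},{"ty":-40,"tz":25,"tx":8},{"ty":-40,"tz":25,"tx":8},{"ty":-40,"tz":25,"tx":8},{"ty":-40,"tz":25,"tx":8},{"ty":-40,"tz":25,"tx":8},{"ty":-40,"tz":25,"tx":8},{"ty":-40,"tz":25,"tx":8},{"ty":-40,"tz":25,"tx":8},{"ty":-40,"tz":25,"tx":8},{"ty":-40,"tz":25,"tx":8},{"ty":-40,"tz":25,"tx":8}]'

```text
$.rows[0]: bad value
```

```bash
python3 -c "
from h import *
go((.4592,.083,.028),0)"
```

```text
t 0.1 pos [174.1 547.6 247.6] w 85.3 F [ 0.2  0.2 -0.2] q [ 1.24  0.32  1.57  0.    1.26 -0.02]
shift now [ 220.1 -412.5 -356.1]
jaw yaw 72.37 x-axis [-0.001 -0.001 -1.   ]
spin (tool x) 72.37
shift after spin [ 220.1 -464.3  285.3]
```

Request:
drive_tool --rows '[{"tx":0,"ty":0,"tz":0,"spin":8.04,"claw":85},{"tx":0,"ty":0,"tz":0,"spin":8.04,"claw":85},{"tx":0,"ty":0,"tz":0,"spin":8.04,"claw":85},{"tx":0,"ty":0,"tz":0,"spin":8.04,"claw":85},{"tx":0,"ty":0,"tz":0,"spin":8.04,"claw":85},{"tx":0,"ty":0,"tz":0,"spin":8.04,"claw":85},{"tx":0,"ty":0,"tz":0,"spin":8.04,"claw":85},{"tx":0,"ty":0,"tz":0,"spin":8.04,"claw":85},{"tx":0,"ty":0,"tz":0,"spin":8.04,"claw":85},{"tx":8,"ty":-40,"tz":25,"spin":0,"claw":85},{"tx":8,"ty":-40,"tz":25,"spin":0,"claw":85},{"tx":8,"ty":-40,"tz":25,"spin":0,"claw":85},{"tx":8,"ty":-40,"tz":25,"spin":0,"claw":85},{"tx":8,"ty":-40,"tz":25,"spin":0,"claw":85},{"tx":8,"ty":-40,"tz":25,"spin":0,"claw":85},{"tx":8,"ty":-40,"tz":25,"spin":0,"claw":85},{"tx":8,"ty":-40,"tz":25,"spin":0,"claw":85},{"tx":8,"ty":-40,"tz":25,"spin":0,"claw":85},{"tx":8,"ty":-40,"tz":25,"spin":0,"claw":85},{"tx":8,"ty":-40,"tz":25,"spin":0,"claw":85}]' --force 40

```text
time: 2.1
position: [0.4498, 0.1062, 0.1599]
ee_rot: [0.0, 0.707, 0.0, 0.707]
contact_force: [0.9, 1.0, -0.2]
gripper_width: 0.085
```

```bash
python3 -c "
from h import *
go((.4592,.083,.028),0)"
```

```text
t 2.1 pos [449.8 106.2 159.9] w 85.0 F [ 0.9  1.  -0.2] q [0.21 0.22 1.95 0.   0.97 0.21]
shift now [131.9 -23.2   9.5]
jaw yaw -0.01 x-axis [-0.  0. -1.]
spin (tool x) -0.01
shift after spin [131.9 -23.2   9.4]
```

Request:
drive_tool --rows '[{"tx":15,"ty":-12,"tz":5,"spin":0,"claw":85},{"tx":15,"ty":-11,"tz":4.4,"spin":0,"claw":85},{"tx":30,"ty":0,"tz":0,"spin":0,"claw":85},{"tx":30,"ty":0,"tz":0,"spin":0,"claw":85},{"tx":25,"ty":0,"tz":0,"spin":0,"claw":85},{"tx":17,"ty":0,"tz":0,"spin":0,"claw":85},{"tx":0,"ty":0,"tz":0,"spin":0,"claw":85},{"tx":0,"ty":0,"tz":0,"spin":0,"claw":65},{"tx":0,"ty":0,"tz":0,"spin":0,"claw":50},{"tx":0,"ty":0,"tz":0,"spin":0,"claw":50},{"tx":0,"ty":0,"tz":0,"spin":0,"claw":50},{"tx":0,"ty":0,"tz":0,"spin":0,"claw":50},{"tx":0,"ty":0,"tz":0,"spin":0,"claw":50},{"tx":0,"ty":0,"tz":0,"spin":0,"claw":50}]' --force 40

```text
time: 3.5
position: [0.4593, 0.0852, 0.0294]
ee_rot: [0.0, 0.706, 0.0, 0.708]
contact_force: [0.2, -0.3, 6.9]
gripper_width: 0.0569
```

```bash
python3 -c "
from h import *
go((.6183,-.0086,.1),0)"
```

```text
t 3.5 pos [459.3  85.2  29.4] w 56.9 F [ 0.2 -0.3  6.9] q [0.16 0.42 2.09 0.   0.63 0.16]
shift now [-70.3 -93.8 159.1]
jaw yaw 0.0 x-axis [ 0.002  0.    -1.   ]
spin (tool x) 0.0
shift after spin [-70.3 -93.7 159.1]
```

Request:
drive_tool --rows '[{"tx":-20,"ty":0,"tz":0,"spin":0,"claw":50},{"tx":-30,"ty":0,"tz":0,"spin":0,"claw":50},{"tx":-20,"ty":0,"tz":0,"spin":0,"claw":50},{"tx":0,"ty":-6,"tz":9,"spin":0,"claw":50},{"tx":0,"ty":-20,"tz":35,"spin":0,"claw":50},{"tx":0,"ty":-20,"tz":35,"spin":0,"claw":50},{"tx":0,"ty":-20,"tz":35,"spin":0,"claw":50},{"tx":0,"ty":-20,"tz":35,"spin":0,"claw":50},{"tx":0,"ty":-5.6,"tz":10,"spin":0,"claw":50},{"tx":0,"ty":0,"tz":0,"spin":0,"claw":50},{"tx":0,"ty":0,"tz":0,"spin":0,"claw":50}]' --force 40

```text
time: 4.6
position: [0.616, -0.0064, 0.0968]
ee_rot: [0.0, 0.708, 0.0, 0.706]
contact_force: [-0.8, 0.4, -2.6]
gripper_width: 0.0571
```

```bash
python3 -c "
from h import *
go((.6183,-.0064,.0305),0)
from plant import vision
for n in('top','scene'):
    s=vision.snapshot(n); cv2.imwrite('pics/%s1.png'%n,s['pixels'][:,:,::-1]); print(n,top(s,(.6183,-.009),.1145,.05))
"
```

```text
t 4.6 pos [616.   -6.4  96.8] w 57.1 F [-0.8  0.4 -2.6] q [-0.03  0.51  1.67  0.    0.97 -0.03]
shift now [66.3  0.   2.5]
jaw yaw -0.01 x-axis [-0.004  0.    -1.   ]
spin (tool x) -0.01
shift after spin [66.3  0.   2.5]
top (1, array([0.6147, 0.0203]), array([614.7,  20.3]), array([0., 0.]), 0.0, 0.1135)
scene (228, array([0.614 , 0.0037]), array([612. ,   5.1]), array([63.6, 30.6]), 15.3, 0.1124)
```

Request:
drive_tool --rows '[{"tx":25,"ty":0,"tz":2.3,"spin":0,"claw":50},{"tx":25,"ty":0,"tz":0,"spin":0,"claw":50},{"tx":10,"ty":0,"tz":0,"spin":0,"claw":50},{"tx":4,"ty":0,"tz":0,"spin":0,"claw":50},{"tx":2,"ty":0,"tz":0,"spin":0,"claw":50},{"tx":0,"ty":0,"tz":0,"spin":0,"claw":50}]' --force 40

```text
time: 5.3
position: [0.6204, -0.0064, 0.0332]
ee_rot: [-0.0, 0.707, 0.0, 0.708]
contact_force: [0.8, -0.2, -2.0]
gripper_width: 0.0571
```

```bash
python3 -c "
from h import *
go((.6183,-.0064,.0295),0)
"
```

```text
t 5.3 pos [620.4  -6.4  33.2] w 57.1 F [ 0.8 -0.2 -2. ] q [-0.03  0.59  1.72  0.    0.83 -0.03]
shift now [ 3.6  0.  -2.1]
jaw yaw 0.02 x-axis [ 0.001  0.    -1.   ]
spin (tool x) 0.02
shift after spin [ 3.6  0.  -2.1]
```

Request:
drive_tool --rows '[{"tx":2,"ty":0,"tz":-2,"spin":0,"claw":50},{"tx":1.5,"ty":0,"tz":0,"spin":0,"claw":50},{"tx":0,"ty":0,"tz":0,"spin":0,"claw":50}]' --force 40

```text
time: 5.6
position: [0.618, -0.0066, 0.0295]
ee_rot: [0.0, 0.707, 0.0, 0.707]
contact_force: [-2.1, 0.4, 2.4]
gripper_width: 0.0572
```

```bash
python3 -c "
from h import *
go((.6183,-.0064,.0295),0)
"
```

```text
t 5.6 pos [618.   -6.6  29.5] w 57.2 F [-2.1  0.4  2.4] q [-0.03  0.59  1.73  0.    0.82 -0.03]
shift now [-0.   0.2  0.3]
jaw yaw 0.0 x-axis [ 0.001  0.    -1.   ]
spin (tool x) 0.0
shift after spin [-0.   0.2  0.3]
```

Request:
drive_tool --rows '[{"tx":0,"ty":0,"tz":0,"spin":0,"claw":65},{"tx":0,"ty":0,"tz":0,"spin":0,"claw":80},{"tx":0,"ty":0,"tz":0,"spin":0,"claw":84},{"tx":0,"ty":0,"tz":0,"spin":0,"claw":84},{"tx":-20,"ty":0,"tz":0,"spin":0,"claw":84},{"tx":-40,"ty":0,"tz":0,"spin":0,"claw":84},{"tx":-40,"ty":0,"tz":0,"spin":0,"claw":84},{"tx":0,"ty":35,"tz":-30,"spin":0,"claw":84},{"tx":0,"ty":35,"tz":-30,"spin":0,"claw":84},{"tx":0,"ty":35,"tz":-30,"spin":0,"claw":84},{"tx":0,"ty":35,"tz":-30,"spin":0,"claw":84},{"tx":0,"ty":35,"tz":-30,"spin":0,"claw":84},{"tx":0,"ty":35,"tz":-30,"spin":0,"claw":84},{"tx":0,"ty":35,"tz":-30,"spin":0,"claw":84},{"tx":0,"ty":35,"tz":-30,"spin":0,"claw":84},{"tx":0,"ty":3,"tz":-13,"spin":0,"claw":84},{"tx":0,"ty":0,"tz":0,"spin":0,"claw":84}]' --force 40

```text
time: 7.3
position: [0.3633, 0.2766, 0.1288]
ee_rot: [-0.001, 0.707, 0.001, 0.707]
contact_force: [0.2, 0.1, 1.4]
gripper_width: 0.084
```

```bash
python3 -c "
from h import *
from plant import vision
go((.3648,.2765,.028),0)
for n in('top','scene'):
    s=vision.snapshot(n); cv2.imwrite('pics/%s2.png'%n,s['pixels'][:,:,::-1]); print(n,top(s,(.6183,-.009),.045,.05),edges(s,(.615,-.132),.008,.1,0))
"
```

```text
t 7.3 pos [363.3 276.6 128.8] w 84.0 F [0.2 0.1 1.4] q [ 0.63  0.26  2.   -0.    0.89  0.62]
shift now [ 1.008e+02 -1.000e-01  1.600e+00]
jaw yaw 0.2 x-axis [-0.001 -0.001 -1.   ]
spin (tool x) 0.2
shift after spin [ 1.008e+02 -1.000e-01  1.600e+00]
top (543, array([ 0.6164, -0.0086]), array([616.5,  -8.8]), array([54.4, 55.3]), 89.9, 0.0454) (array([ 0.6158, -0.1325]), np.float64(-0.28), np.float64(-0.0012))
scene (388, array([ 0.621 , -0.0083]), array([621.2,  -8.4]), array([57.7, 56.5]), 56.7, 0.0443) (array([ 0.6214, -0.1327]), np.float64(-0.72), np.float64(-0.002))
```

Blue is placed: it sits 124 mm from the slab's centre, within 0.6 mm in x. Next is the red tin.

Request:
drive_tool --rows '[{"tx":25,"ty":0,"tz":1.6,"spin":0,"claw":84},{"tx":35,"ty":0,"tz":0,"spin":0,"claw":84},{"tx":25,"ty":0,"tz":0,"spin":0,"claw":84},{"tx":15,"ty":0,"tz":0,"spin":0,"claw":84},{"tx":0,"ty":0,"tz":0,"spin":0,"claw":84},{"tx":0,"ty":0,"tz":0,"spin":0,"claw":65},{"tx":0,"ty":0,"tz":0,"spin":0,"claw":50},{"tx":0,"ty":0,"tz":0,"spin":0,"claw":50},{"tx":0,"ty":0,"tz":0,"spin":0,"claw":50},{"tx":0,"ty":0,"tz":0,"spin":0,"claw":50},{"tx":0,"ty":0,"tz":0,"spin":0,"claw":50}]' --force 40

```text
time: 8.5
position: [0.3674, 0.2765, 0.0299]
ee_rot: [-0.0, 0.706, 0.001, 0.708]
contact_force: [1.2, -2.0, 6.1]
gripper_width: 0.057
```

```bash
python3 -c "
from h import *
go((.6183,-.2566,.13),0)"
```

```text
t 8.5 pos [367.4 276.5  29.9] w 57.0 F [ 1.2 -2.   6.1] q [ 0.62  0.41  2.11 -0.    0.62  0.62]
shift now [-100.  -533.3  250.7]
jaw yaw 0.05 x-axis [ 0.002  0.001 -1.   ]
spin (tool x) 0.05
shift after spin [-100.  -533.1  251.1]
```

Request:
drive_tool --rows '[{"tx":-20,"ty":0,"tz":0,"spin":0,"claw":50},{"tx":-40,"ty":0,"tz":0,"spin":0,"claw":50},{"tx":-30,"ty":0,"tz":0,"spin":0,"claw":50},{"tx":0,"ty":-16,"tz":7,"spin":0,"claw":50},{"tx":0,"ty":-38,"tz":18,"spin":0,"claw":50},{"tx":0,"ty":-38,"tz":18,"spin":0,"claw":50},{"tx":0,"ty":-38,"tz":18,"spin":0,"claw":50},{"tx":0,"ty":-38,"tz":18,"spin":0,"claw":50},{"tx":0,"ty":-38,"tz":18,"spin":0,"claw":50},{"tx":0,"ty":-38,"tz":18,"spin":0,"claw":50},{"tx":0,"ty":-38,"tz":18,"spin":0,"claw":50},{"tx":0,"ty":-38,"tz":18,"spin":0,"claw":50},{"tx":0,"ty":-38,"tz":18,"spin":0,"claw":50},{"tx":0,"ty":-38,"tz":18,"spin":0,"claw":50},{"tx":0,"ty":-38,"tz":18,"spin":0,"claw":50},{"tx":0,"ty":-38,"tz":18,"spin":0,"claw":50},{"tx":0,"ty":-38,"tz":18,"spin":0,"claw":50},{"tx":0,"ty":-23,"tz":10,"spin":0,"claw":50},{"tx":0,"ty":0,"tz":0,"spin":0,"claw":50}]' --force 40

```text
time: 10.4
position: [0.6186, -0.2598, 0.1181]
ee_rot: [0.001, 0.707, -0.001, 0.708]
contact_force: [0.7, 0.3, -2.0]
gripper_width: 0.0568
```

```bash
python3 -c "
from h import *
go((.6183,-.2566,.0295),0)"
```

```text
t 10.4 pos [ 618.6 -259.8  118.1] w 56.8 F [ 0.7  0.3 -2. ] q [-0.41  0.56  1.51 -0.    1.07 -0.41]
shift now [88.6  3.4 -0.4]
jaw yaw -0.16 x-axis [ 0.001 -0.001 -1.   ]
spin (tool x) -0.16
shift after spin [88.6  3.4 -0.4]
```

Request:
drive_tool --rows '[{"tx":25,"ty":3.2,"tz":0,"spin":0,"claw":50},{"tx":35,"ty":0,"tz":0,"spin":0,"claw":50},{"tx":17,"ty":0,"tz":0,"spin":0,"claw":50},{"tx":6,"ty":0,"tz":0,"spin":0,"claw":50},{"tx":2,"ty":0,"tz":0,"spin":0,"claw":50},{"tx":0,"ty":0,"tz":0,"spin":0,"claw":50}]' --force 40

```text
time: 11.0
position: [0.6181, -0.2532, 0.0346]
ee_rot: [-0.0, 0.707, 0.0, 0.708]
contact_force: [-0.4, 0.1, -2.6]
gripper_width: 0.0567
```

```bash
python3 -c "
from h import *
go((.6183,-.2566,.0295),0)"
```

```text
t 11.0 pos [ 618.1 -253.2   34.6] w 56.7 F [-0.4  0.1 -2.6] q [-0.41  0.64  1.59  0.    0.9  -0.41]
shift now [ 5.1 -3.4  0.2]
jaw yaw 0.03 x-axis [ 0.001 -0.    -1.   ]
spin (tool x) 0.03
shift after spin [ 5.1 -3.4  0.2]
```

Request:
drive_tool --rows '[{"tx":2,"ty":0,"tz":0,"spin":0,"claw":50},{"tx":0,"ty":0,"tz":0,"spin":0,"claw":50},{"tx":0,"ty":0,"tz":0,"spin":0,"claw":50},{"tx":0,"ty":0,"tz":0,"spin":0,"claw":50}]' --force 40

```text
time: 11.4
position: [0.6178, -0.2535, 0.0322]
ee_rot: [-0.0, 0.707, -0.0, 0.707]
contact_force: [0.1, -0.5, -2.3]
gripper_width: 0.057
```

```bash
python3 -c "
from h import *
go((.6183,-.2566,.0295),0)"
```

```text
t 11.4 pos [ 617.8 -253.5   32.2] w 57.0 F [ 0.1 -0.5 -2.3] q [-0.41  0.65  1.6   0.    0.9  -0.41]
shift now [ 2.7 -3.1  0.5]
jaw yaw 0.0 x-axis [ 0.001 -0.    -1.   ]
spin (tool x) 0.0
shift after spin [ 2.7 -3.1  0.5]
```

So the earlier reading was an unsettled lag. I'll correct it, set the tin down, then release, back off and start toward the pot.

Request:
drive_tool --rows '[{"tx":0,"ty":-3,"tz":0.3,"spin":0,"claw":50},{"tx":1.5,"ty":0,"tz":0,"spin":0,"claw":50},{"tx":1.5,"ty":0,"tz":0,"spin":0,"claw":50},{"tx":0,"ty":0,"tz":0,"spin":0,"claw":50},{"tx":0,"ty":0,"tz":0,"spin":0,"claw":50}]' --force 40

```text
time: 11.9
position: [0.6181, -0.2568, 0.0299]
ee_rot: [-0.0, 0.707, -0.0, 0.707]
contact_force: [-2.5, -0.1, 6.2]
gripper_width: 0.0573
```

Request:
drive_tool --rows '[{"tx":0,"ty":0,"tz":0,"spin":0,"claw":65},{"tx":0,"ty":0,"tz":0,"spin":0,"claw":80},{"tx":0,"ty":0,"tz":0,"spin":0,"claw":84},{"tx":0,"ty":0,"tz":0,"spin":0,"claw":84},{"tx":-20,"ty":0,"tz":0,"spin":0,"claw":84},{"tx":-40,"ty":0,"tz":0,"spin":0,"claw":84},{"tx":-40,"ty":0,"tz":0,"spin":0,"claw":84},{"tx":0,"ty":-2,"tz":-35,"spin":0,"claw":84},{"tx":0,"ty":-3,"tz":-35,"spin":0,"claw":84},{"tx":0,"ty":-3,"tz":-35,"spin":0,"claw":84},{"tx":0,"ty":-3,"tz":-35,"spin":0,"claw":84},{"tx":0,"ty":-3,"tz":-35,"spin":0,"claw":84},{"tx":0,"ty":-3,"tz":-35,"spin":0,"claw":84},{"tx":0,"ty":-3,"tz":-35,"spin":0,"claw":84},{"tx":0,"ty":0,"tz":0,"spin":0,"claw":84},{"tx":0,"ty":0,"tz":0,"spin":0,"claw":84},{"tx":0,"ty":0,"tz":0,"spin":0,"claw":84}]' --force 40

```text
time: 13.6
position: [0.374, -0.2768, 0.1291]
ee_rot: [-0.0, 0.707, -0.0, 0.708]
contact_force: [-0.1, 0.4, -0.0]
gripper_width: 0.0839
```

```bash
python3 -c "
from h import *
from plant import vision
go((.3730,-.2773,.026),0)
for n in('top','scene'):
    s=vision.snapshot(n); cv2.imwrite('pics/%s3.png'%n,s['pixels'][:,:,::-1]); print(n,top(s,(.6183,-.256),.045,.05),edges(s,(.615,-.132),.008,.1,0),top(s,(.373,-.277),.038,.05),top(s,(.41,-.171),.045,.05))
s=vision.snapshot('top'); cv2.imwrite('pics/crop3.png',cv2.resize(s['pixels'][110:300,280:480,::-1],None,fx=4,fy=3 and 4,interpolation=2)[:600])
"
```

```text
t 13.6 pos [ 374.  -276.8  129.1] w 83.9 F [-0.1  0.4 -0. ] q [-0.66  0.27  1.98  0.    0.89 -0.66]
shift now [103.1  -0.4  -1.2]
jaw yaw 0.02 x-axis [ 0.001 -0.001 -1.   ]
spin (tool x) 0.02
shift after spin [103.1  -0.4  -1.2]
top (555, array([ 0.6164, -0.2551]), array([ 615.9, -255.9]), array([56.7, 57.8]), 88.6, 0.045) (array([ 0.6159, -0.1327]), np.float64(-0.2), np.float64(-0.0012)) (332, array([ 0.3705, -0.2771]), array([ 370.5, -277.1]), array([40.4, 43.2]), 0.0, 0.0384) (577, array([ 0.4106, -0.171 ]), array([ 409.9, -171.3]), array([55.6, 55.4]), 89.0, 0.0454)
scene (328, array([ 0.621 , -0.2547]), array([ 620.5, -255.1]), array([58.5, 55.9]), 70.6, 0.0442) (array([ 0.621 , -0.1331]), np.float64(-1.09), np.float64(-0.0027)) (153, array([ 0.3758, -0.2761]), array([ 376.3, -276.8]), array([47.6, 42.1]), 50.3, 0.0372) (297, array([ 0.4157, -0.1706]), array([ 415.5, -170.8]), array([58. , 57.6]), 35.6, 0.0439)
```

View pics/crop3.png

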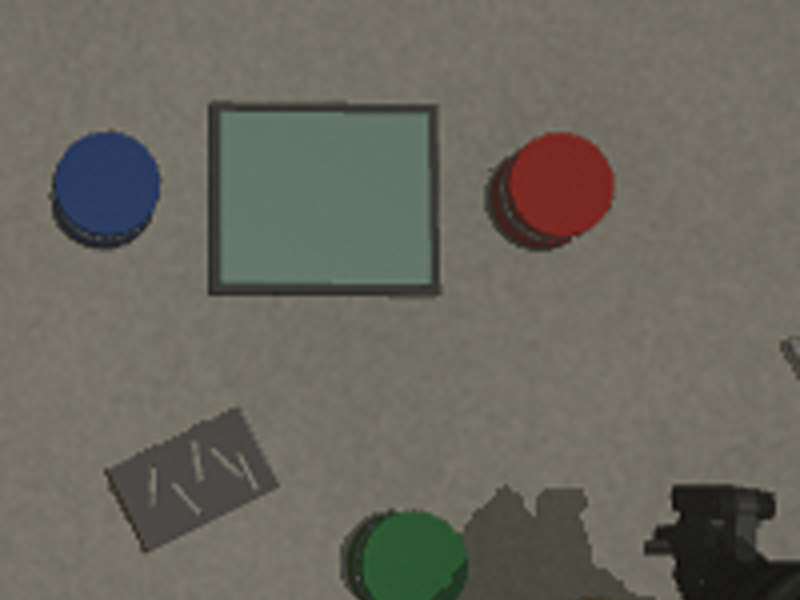

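Request:
drive_tool --rows '[{"tx":25,"ty":0,"tz":-1.2,"spin":0,"claw":84},{"tx":35,"ty":0,"tz":0,"spin":0,"claw":84},{"tx":25,"ty":0,"tz":0,"spin":0,"claw":80},{"tx":17,"ty":0,"tz":0,"spin":0,"claw":75},{"tx":0,"ty":0,"tz":0,"spin":0,"claw":65},{"tx":0,"ty":0,"tz":0,"spin":0,"claw":50},{"tx":0,"ty":0,"tz":0,"spin":0,"claw":36},{"tx":0,"ty":0,"tz":0,"spin":0,"claw":36},{"tx":0,"ty":0,"tz":0,"spin":0,"claw":36},{"tx":0,"ty":0,"tz":0,"spin":0,"claw":36},{"tx":0,"ty":0,"tz":0,"spin":0,"claw":36}]' --force 30

```text
time: 14.85
position: [0.3721, -0.2767, 0.0275]
ee_rot: [-0.0, 0.707, -0.0, 0.708]
contact_force: [-0.3, 1.4, 5.9]
gripper_width: 0.0433
```

```bash
python3 -c "
from h import *
go((.6183,-.2549,.155),0)"
```

```text
t 14.85 pos [ 372.1 -276.7   27.5] w 43.3 F [-0.3  1.4  5.9] q [-0.66  0.42  2.1   0.    0.62 -0.66]
shift now [-127.1   21.7  246.3]
jaw yaw 0.0 x-axis [ 0.001 -0.001 -1.   ]
spin (tool x) 0.0
shift after spin [-127.1   21.7  246.3]
```

The crop confirms both tins stand level with the slab, blue lid at (107,183) and red lid at (562,185). The slab is at about (210–440, 102–296), with very little yaw. The pot is gripped, so I'll lift it and move it over the red tin.

Request:
drive_tool --rows '[{"tx":-20,"ty":0,"tz":0,"spin":0,"claw":36},{"tx":-35,"ty":0,"tz":0,"spin":0,"claw":36},{"tx":-35,"ty":0,"tz":0,"spin":0,"claw":36},{"tx":-15,"ty":0,"tz":0,"spin":0,"claw":36},{"tx":0,"ty":1.2,"tz":18,"spin":0,"claw":36},{"tx":0,"ty":3,"tz":30,"spin":0,"claw":36},{"tx":0,"ty":3,"tz":30,"spin":0,"claw":36},{"tx":0,"ty":3,"tz":30,"spin":0,"claw":36},{"tx":0,"ty":3,"tz":30,"spin":0,"claw":36},{"tx":0,"ty":3,"tz":30,"spin":0,"claw":36},{"tx":0,"ty":3,"tz":30,"spin":0,"claw":36},{"tx":0,"ty":2,"tz":30,"spin":0,"claw":36},{"tx":0,"ty":0,"tz":18,"spin":0,"claw":36},{"tx":0,"ty":0,"tz":0,"spin":0,"claw":36},{"tx":0,"ty":0,"tz":0,"spin":0,"claw":36},{"tx":0,"ty":0,"tz":0,"spin":0,"claw":36},{"tx":20,"ty":0,"tz":0,"spin":0,"claw":36},{"tx":20,"ty":0,"tz":0,"spin":0,"claw":36},{"tx":0,"ty":0,"tz":0,"spin":0,"claw":36},{"tx":0,"ty":0,"tz":0,"spin":0,"claw":36}]' --force 30

```text
time: 16.85
position: [0.6171, -0.2553, 0.092]
ee_rot: [0.0, 0.707, -0.0, 0.707]
contact_force: [0.6, -0.1, -0.5]
gripper_width: 0.0432
```

```bash
python3 -c "
from h import *
go((.6181,-.2555,.0725),0)"
```

```text
t 16.85 pos [ 617.1 -255.3   92. ] w 43.2 F [ 0.6 -0.1 -0.5] q [-0.41  0.58  1.54  0.    1.02 -0.41]
shift now [19.5 -0.2  1. ]
jaw yaw -0.03 x-axis [-0.001  0.    -1.   ]
spin (tool x) -0.03
shift after spin [19.5 -0.2  1. ]
```

Request:
drive_tool --rows '[{"tx":10,"ty":0,"tz":1,"spin":0,"claw":36},{"tx":6,"ty":0,"tz":0,"spin":0,"claw":36},{"tx":2,"ty":0,"tz":0,"spin":0,"claw":36},{"tx":1,"ty":0,"tz":0,"spin":0,"claw":36},{"tx":0,"ty":0,"tz":0,"spin":0,"claw":36},{"tx":0,"ty":0,"tz":0,"spin":0,"claw":36}]' --force 30

```text
time: 17.45
position: [0.6189, -0.2552, 0.073]
ee_rot: [-0.0, 0.707, -0.0, 0.707]
contact_force: [0.4, -0.9, -0.3]
gripper_width: 0.0432
```

```bash
python3 -c "
from h import *
go((.6181,-.2555,.0725),0)"
```

```text
t 17.45 pos [ 618.9 -255.2   73. ] w 43.2 F [ 0.4 -0.9 -0.3] q [-0.41  0.6   1.56  0.    0.98 -0.41]
shift now [ 0.5 -0.3 -0.8]
jaw yaw 0.0 x-axis [ 0.001 -0.    -1.   ]
spin (tool x) 0.0
shift after spin [ 0.5 -0.3 -0.8]
```

Request:
drive_tool --rows '[{"tx":0.8,"ty":0,"tz":-0.7,"spin":0,"claw":36},{"tx":0,"ty":0,"tz":0,"spin":0,"claw":36},{"tx":0,"ty":0,"tz":0,"spin":0,"claw":46},{"tx":0,"ty":0,"tz":0,"spin":0,"claw":55},{"tx":0,"ty":0,"tz":0,"spin":0,"claw":70},{"tx":0,"ty":0,"tz":0,"spin":0,"claw":75},{"tx":-15,"ty":0,"tz":0,"spin":0,"claw":75},{"tx":-30,"ty":0,"tz":0,"spin":0,"claw":75},{"tx":-30,"ty":0,"tz":0,"spin":0,"claw":80},{"tx":0,"ty":28,"tz":-20,"spin":0,"claw":80},{"tx":0,"ty":28,"tz":-20,"spin":0,"claw":80},{"tx":0,"ty":28,"tz":-20,"spin":0,"claw":80},{"tx":0,"ty":28,"tz":-20,"spin":0,"claw":80},{"tx":0,"ty":28,"tz":-30,"spin":0,"claw":80},{"tx":0,"ty":28,"tz":-30,"spin":0,"claw":80},{"tx":0,"ty":28,"tz":-20,"spin":0,"claw":80},{"tx":0,"ty":2,"tz":0,"spin":0,"claw":80},{"tx":0,"ty":0,"tz":0,"spin":0,"claw":80},{"tx":0,"ty":0,"tz":0,"spin":0,"claw":80}]' --force 30

```text
time: 19.35
position: [0.4593, -0.0577, 0.1478]
ee_rot: [-0.0, 0.706, -0.0, 0.708]
contact_force: [0.7, 0.0, -0.7]
gripper_width: 0.0801
```

```bash
python3 -c "
from h import *
from plant import vision
go((.4592,-.0557,.020),26.3)
for n in('top','scene'):
    s=vision.snapshot(n); cv2.imwrite('pics/%s4.png'%n,s['pixels'][:,:,::-1]); print(n,top(s,(.6183,-.256),.083,.05))
    i=s['pixels'][110:260,350:500] if n=='top' else s['pixels'][60:210,100:260]
    cv2.imwrite('pics/c4%s.png'%n,cv2.resize(i[:,:,::-1],None,fx=3,fy=3,interpolation=2))
a,b=[cv2.imread('pics/c4%s.png'%n)[:450,:450] for n in('top','scene')]; cv2.imwrite('pics/c4.png',np.hstack([cv2.resize(a,(400,400)),cv2.resize(b,(400,400))]))
"
```

```text
t 19.35 pos [459.3 -57.7 147.8] w 80.1 F [ 0.7  0.  -0.7] q [-0.15  0.24  1.96 -0.    0.94 -0.15]
shift now [127.8   2.1  -0.4]
jaw yaw -0.0 x-axis [ 0.002 -0.001 -1.   ]
spin (tool x) -26.3
shift after spin [127.8   2.1   0.6]
top (348, array([ 0.6166, -0.2559]), array([ 616.7, -255.5]), array([41.2, 44.1]), 44.6, 0.0831)
scene (207, array([ 0.6219, -0.2554]), array([ 621.9, -255.1]), array([47. , 40.4]), 43.7, 0.082)
```

View pics/c4.png

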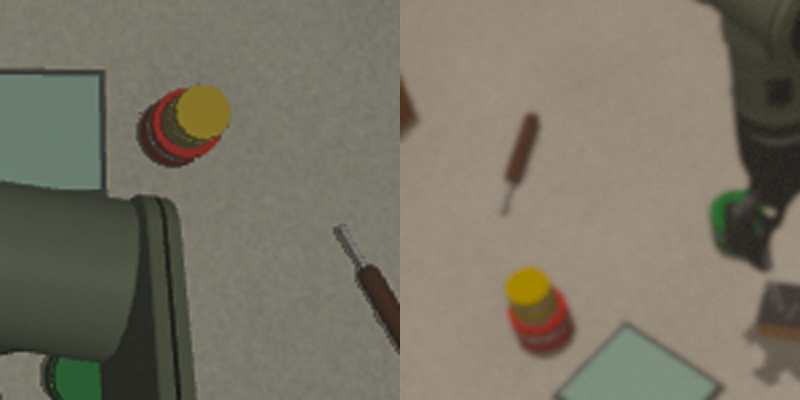

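The pot stands upright on the red tin: yellow lid at (204,111) in the left half, with the red rim around its base. The top camera puts it within 1 mm of centre. Next is the block.

Request:
drive_tool --rows '[{"tx":0,"ty":0,"tz":0,"spin":-6.6,"claw":80},{"tx":0,"ty":0,"tz":0,"spin":-6.6,"claw":80},{"tx":0,"ty":0,"tz":0,"spin":-6.6,"claw":80},{"tx":0,"ty":0,"tz":0,"spin":-6.5,"claw":80},{"tx":20,"ty":2,"tz":0.5,"spin":0,"claw":80},{"tx":40,"ty":0,"tz":0,"spin":0,"claw":80},{"tx":20,"ty":0,"tz":0,"spin":0,"claw":80},{"tx":0,"ty":0,"tz":0,"spin":0,"claw":80},{"tx":0,"ty":0,"tz":0,"spin":0,"claw":80},{"tx":0,"ty":0,"tz":0,"spin":0,"claw":80}]' --force 30

```text
time: 20.45
position: [0.4588, -0.0556, 0.0681]
ee_rot: [-0.161, 0.688, 0.16, 0.689]
contact_force: [-0.1, -0.2, -1.0]
gripper_width: 0.08
```

```bash
python3 -c "
from h import *
go((.4592,-.0557,.022),26.3)"
```

```text
t 20.45 pos [458.8 -55.6  68.1] w 80.0 F [-0.1 -0.2 -1. ] q [-0.15  0.35  2.06  0.    0.73 -0.6 ]
shift now [46.1 -0.2  0.2]
jaw yaw 26.28 x-axis [ 0.003 -0.    -1.   ]
spin (tool x) -0.02
shift after spin [46.1 -0.2  0.2]
```

Request:
drive_tool --rows '[{"tx":25,"ty":0,"tz":0,"spin":0,"claw":80},{"tx":15,"ty":0,"tz":0,"spin":0,"claw":80},{"tx":6,"ty":0,"tz":0,"spin":0,"claw":80},{"tx":0,"ty":0,"tz":0,"spin":0,"claw":70},{"tx":0,"ty":0,"tz":0,"spin":0,"claw":58},{"tx":0,"ty":0,"tz":0,"spin":0,"claw":42},{"tx":0,"ty":0,"tz":0,"spin":0,"claw":42},{"tx":0,"ty":0,"tz":0,"spin":0,"claw":42},{"tx":0,"ty":0,"tz":0,"spin":0,"claw":42},{"tx":0,"ty":0,"tz":0,"spin":0,"claw":42}]' --force 30

```text
time: 21.45
position: [0.4585, -0.0553, 0.0221]
ee_rot: [-0.161, 0.688, 0.161, 0.689]
contact_force: [-0.3, -0.6, 6.8]
gripper_width: 0.0496
```

```bash
python3 -c "
from h import *
go((.6094,.1279,.11),6.65)"
```

```text
t 21.45 pos [458.5 -55.3  22.1] w 49.6 F [-0.3 -0.6  6.8] q [-0.14  0.42  2.11  0.    0.61 -0.6 ]
shift now [-87.6  97.2 216.7]
jaw yaw 26.31 x-axis [ 0.003 -0.    -1.   ]
spin (tool x) 19.66
shift after spin [-87.6 164.4 171.3]
```

Request:
drive_tool --rows '[{"tx":-20,"ty":0,"tz":0,"spin":0,"claw":42},{"tx":-35,"ty":0,"tz":0,"spin":0,"claw":42},{"tx":-35,"ty":0,"tz":0,"spin":0,"claw":42},{"tx":0,"ty":0,"tz":0,"spin":6.6,"claw":42},{"tx":0,"ty":0,"tz":0,"spin":6.6,"claw":42},{"tx":0,"ty":0,"tz":0,"spin":6.46,"claw":42},{"tx":0,"ty":12.4,"tz":13.3,"spin":0,"claw":42},{"tx":0,"ty":23,"tz":24,"spin":0,"claw":42},{"tx":0,"ty":23,"tz":24,"spin":0,"claw":42},{"tx":0,"ty":23,"tz":24,"spin":0,"claw":42},{"tx":0,"ty":23,"tz":24,"spin":0,"claw":42},{"tx":0,"ty":23,"tz":24,"spin":0,"claw":42},{"tx":0,"ty":23,"tz":24,"spin":0,"claw":42},{"tx":0,"ty":14,"tz":14,"spin":0,"claw":42},{"tx":0,"ty":0,"tz":0,"spin":0,"claw":42},{"tx":0,"ty":0,"tz":0,"spin":0,"claw":42},{"tx":35,"ty":0,"tz":0,"spin":0,"claw":42},{"tx":25,"ty":0,"tz":0,"spin":0,"claw":42},{"tx":0,"ty":0,"tz":0,"spin":0,"claw":42},{"tx":0,"ty":0,"tz":0,"spin":0,"claw":42}]' --force 30

```text
time: 23.45
position: [0.6082, 0.1271, 0.0513]
ee_rot: [-0.041, 0.706, 0.041, 0.706]
contact_force: [0.1, -0.6, -1.0]
gripper_width: 0.0495
```

```bash
python3 -c "
from h import *
go((.6094,.1279,.0305),6.65)"
```

```text
t 23.45 pos [608.2 127.1  51.3] w 49.5 F [ 0.1 -0.6 -1. ] q [ 0.19  0.57  1.7  -0.    0.87  0.07]
shift now [20.8  0.7  1.3]
jaw yaw 6.6 x-axis [-0.001 -0.    -1.   ]
spin (tool x) -0.05
shift after spin [20.8  0.7  1.3]
```

Request:
drive_tool --rows '[{"tx":10,"ty":0.7,"tz":1.2,"spin":0,"claw":42},{"tx":6,"ty":0,"tz":0,"spin":0,"claw":42},{"tx":3,"ty":0,"tz":0,"spin":0,"claw":42},{"tx":1,"ty":0,"tz":0,"spin":0,"claw":42},{"tx":0,"ty":0,"tz":0,"spin":0,"claw":42},{"tx":0,"ty":0,"tz":0,"spin":0,"claw":42}]' --force 30

```text
time: 24.05
position: [0.6099, 0.1289, 0.0312]
ee_rot: [-0.041, 0.706, 0.041, 0.706]
contact_force: [0.5, -0.6, -1.6]
gripper_width: 0.0494
```

```bash
python3 -c "
from h import *
go((.6094,.1279,.0303),6.65)"
```

```text
t 24.05 pos [609.9 128.9  31.2] w 49.4 F [ 0.5 -0.6 -1.6] q [0.19 0.59 1.71 0.   0.83 0.07]
shift now [ 0.9 -0.9 -0.6]
jaw yaw 6.65 x-axis [ 0.  0. -1.]
spin (tool x) -0.0
shift after spin [ 0.9 -0.9 -0.6]
```

Request:
drive_tool --rows '[{"tx":0.5,"ty":-0.9,"tz":-0.5,"spin":0,"claw":42},{"tx":0.7,"ty":0,"tz":0,"spin":0,"claw":42},{"tx":0,"ty":0,"tz":0,"spin":0,"claw":42},{"tx":0,"ty":0,"tz":0,"spin":0,"claw":52},{"tx":0,"ty":0,"tz":0,"spin":0,"claw":60},{"tx":0,"ty":0,"tz":0,"spin":0,"claw":75},{"tx":0,"ty":0,"tz":0,"spin":0,"claw":78},{"tx":-15,"ty":0,"tz":0,"spin":0,"claw":78},{"tx":-40,"ty":0,"tz":0,"spin":0,"claw":78},{"tx":-45,"ty":0,"tz":0,"spin":0,"claw":78},{"tx":-20,"ty":25,"tz":-25,"spin":0,"claw":78},{"tx":-20,"ty":35,"tz":-30,"spin":0,"claw":78},{"tx":0,"ty":35,"tz":-30,"spin":0,"claw":78},{"tx":0,"ty":35,"tz":-30,"spin":0,"claw":78},{"tx":0,"ty":35,"tz":-30,"spin":0,"claw":78},{"tx":0,"ty":35,"tz":-30,"spin":0,"claw":78},{"tx":0,"ty":35,"tz":-30,"spin":0,"claw":78},{"tx":0,"ty":35,"tz":-25,"spin":0,"claw":78},{"tx":0,"ty":0,"tz":0,"spin":0,"claw":78},{"tx":0,"ty":0,"tz":0,"spin":0,"claw":78}]' --force 30

```text
time: 26.05
position: [0.3494, 0.3697, 0.1698]
ee_rot: [-0.042, 0.706, 0.042, 0.706]
contact_force: [0.1, -0.5, 0.3]
gripper_width: 0.0781
```

```bash
python3 -c "
from h import *
from plant import vision
tool()
for n in('top','scene'):
    s=vision.snapshot(n); cv2.imwrite('pics/%s5.png'%n,s['pixels'][:,:,::-1])
    o=dict(np.load(n+'0.npz'))
    print(n,'block',top(s,(.609,.128),.036,.06),edges(s,(.609,.128),.036,.06,.12,.025,.04),'board0',edges(o,(.609,.128),.008,.1,.12),'slab0',edges(o,(.617,-.132),.008,.1,0))
    for k,xy,h,r in (('blue',(.618,-.009),.045,.05),('pot',(.618,-.256),.083,.05),('green',(.41,-.171),.045,.05),('tape',(.397,.177),.024,.05),('weight',(.472,.405),.048,.04)):
        a,b=top(s,xy,h,r),top(o,xy,h,r); print(k,a and a[1],b and b[1])
"
```

```text
t 26.05 pos [349.4 369.7 169.8] w 78.1 F [ 0.1 -0.5  0.3] q [ 0.79  0.28  1.83 -0.    1.03  0.67]
top block (841, array([0.6081, 0.1273]), array([607.9, 127.3]), array([51.3, 80. ]), 6.6, 0.0365) (array([0.6084, 0.1272]), np.float64(6.63), np.float64(-0.0009)) board0 (array([0.6073, 0.128 ]), np.float64(6.54), np.float64(-0.001)) slab0 (array([ 0.6158, -0.1325]), np.float64(-0.02), np.float64(-0.0011))
blue [ 0.6165 -0.0087] None
pot [ 0.6169 -0.2557] None
green [ 0.4105 -0.171 ] [ 0.4105 -0.1711]
tape [0.3965 0.1766] [0.3965 0.1767]
weight [0.4718 0.4052] [0.4717 0.4052]
scene block (657, array([0.6125, 0.1273]), array([613.4, 127.5]), array([53. , 81.4]), 6.7, 0.0353) (array([0.6121, 0.1268]), np.float64(6.29), np.float64(-0.0007)) board0 (array([0.6115, 0.1276]), np.float64(6.67), np.float64(-0.0011)) slab0 (array([ 0.6209, -0.1328]), np.float64(-0.14), np.float64(-0.0026))
blue [ 0.6213 -0.0083] None
pot [ 0.6216 -0.2556] None
green [ 0.4161 -0.1704] [ 0.4156 -0.1706]
tape [0.4011 0.1766] [0.401  0.1774]
weight [0.4763 0.4058] [0.4764 0.4057]
```

View pics/top5.png

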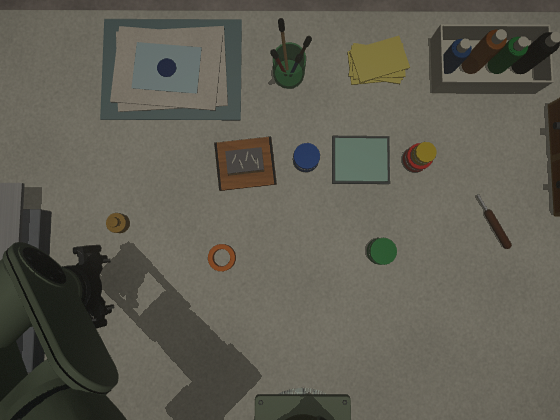

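View pics/scene5.png

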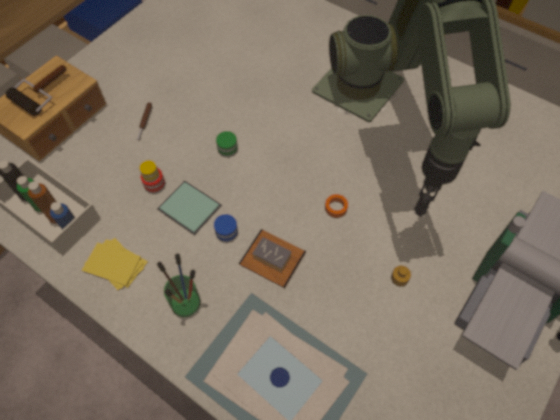

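Both views show the finished layout. In the top view the block is on the board at (245,161), blue at (306,157), the slab at (361,160), and the pot on the red tin at (425,152). The bystanders haven't moved and the arm is clear, so I'm handing in.

```bash
python3 -c "
from plant import env
print(env.finish_job())"
```

```text
the job is handed in; nothing more can be done
None
```

The job is done and handed in at about 26 s on the robot's clock. I worked in the order asked: blue tin left of the slab, red tin right, pot on the red tin, block on the board.

**Last checks**
- **Blue tin:** its centre is 124 mm from the slab's centre and within about 1 mm of level with it.
- **Red tin:** measured before the pot went on, its centre is about 122–123 mm from the slab's centre, so the gap is about 28–29 mm. It is also level within about 1 mm.
- **Pot:** it stands upright within about 1 mm of the red tin's centre.
- **Block:** it lies carved side up within about 1 mm of the board's middle, with its long side aligned to within about 0.4°.
- **Bystanders:** the green tin, tape ring and brass weight read the same as at the start, within 1 mm, and the arm is clear of everything.

**Disagreements**
- **Cameras:** the two disagree by a steady 4–6 mm in x. I used their mean and judged each fit within one camera.
- **Slab yaw:** readings ranged from about 0° to -1.1°, which changes how level the tins are by at most about 2 mm. I placed the tins as if the yaw were zero.

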